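# Raise the test bay guard to the pointer

## Robot

A 6-joint arm with a two-finger parallel gripper is mounted at the origin on the work surface. World frame = base frame: x ahead of the robot, y to its left, z up, the work surface at z = 0. Lengths are in m, angles in rad, forces in N, time in s.
With the tool pointing down it reaches from about 0.35 to 0.85 m from the base axis. Payload 8.1 kg.
Tool frame: the origin (TCP) lies on the centre line of the jaws, within the pads' length; the fingertips stand robot.tips_ahead ahead of it and the grasp point (between the pads) lies 8 mm behind it (robot.tips_ahead is the distance from the TCP to the fingertips, in m); z points along the fingers, y is the direction in which the jaws open and shut (so a half turn about z gives the same grasp; the last joint's range is limited). The gripper opens to 93 mm and grips with 3 to 60 N. Pads are 15 mm wide; open, the fingers measure 128 mm over their backs; the gripper's body (75 mm by 188 mm) begins 65 mm behind the grasp point.
Start: joints at [-1.332, 0.13, 1.488, -0, 1.523, -0.085], TCP at [0.191, -0.569, 0.23] pointing down, gripper open.
Joint ranges: [-2.96, 2.96], [-0.89, 2.26], [0.02, 2.5], [-1.34, 4.48], [0, 2.73], [-2.66, 2.66]. Speed limits (rad/s): [2.39, 2.39, 2.79, 3.14, 3.14, 3.14].

## Interface

Orientations are given as a rotation vector (axis times angle).
In Python, from plant import monitor, eyes, job, robot gives the robot as it stands.
- The arm moves only by the tool servo_tool, never from a script. Its argument "plan" is a list that holds one entry, the list of rows, each a list of 7 numbers: the closure, from -1 (fully open) to 1 (shut), so that 0 is half open, then the shift along the world's x, y, z in mm, then the turn, a rotation vector about the world's x, y, z in rad. In form: [[[hand, dx, dy, dz, ax, ay, az], ...]]. A call has 1 to 12 rows; each row shifts and turns the commanded pose from where the row before left it; what a row does not reach is not made up. A row lasts 1/10 s, in which the tool goes at most 50 mm and 8.59 degrees, less where a joint would pass 70% of its speed; a pose out of reach is approached as far as the arm can. A call with a gripper value outside its range is refused whole. The fingers move at their own pace and stop on an object; "force" is the grip in N (left out, the last holds). Time passes only in rows, so rows that do not move let the fingers close. It gives the time, the measured TCP pose, the force and the opening at its end, in the units of the state.
- monitor.read_state(): the state, without advancing time (a new reading comes with each control period).
- eyes.read_camera(name): name is "side" or "top"; returns the picture (384x512x3 uint8, red, green, blue); there is no depth.
- eyes.camera_info(name): a dict with "mtx" (3x3 intrinsics, pixels), "R" (3x3) and "t" (3): a world point X has camera coordinates R X + t. Camera axes: x right, y down, z forward; pixel columns grow to the right and rows downward; lengths in m; the calibration is good to about 2 mm. A picture is of the moment at which its call begins. camera_info takes no time and is no camera call.
- job.close_job(): hands the job in, once; it reports no verdict.
The state is a dict: "t": time; "q": joint angles; "dq": joint speeds; "joint_torque": joint torques, N m; "tool_pos": TCP position; "orientation": TCP orientation; "force": force on the tool from outside, world axes, zero at the start; "wrist_torque": the same for the moment, N m; "opening": finger opening in m.
Only numpy, scipy, OpenCV 4.12 (cv2) and the standard library are available. Lean on these libraries where they do the work, as an engineer would, in place of code of your own. Each camera call takes 0.05 s, during which the arm holds its last target. There are 200 camera calls.

## Task

Press the red stop button fully down and let it go, then slide the test bay's clear guard window up by pushing with the fingers from beneath its yellow lip until the underside of the lip is level with the orange pointer (within 8 mm). Do not push on the blue cover above the lip, do not grip or lift anything, leave the pointer and the loose things on the bench where they are, and finish with the robot clear.

Things in the scene. Friction and masses are not known exactly. Their poses are not given: they have to be found in the camera images.
- bay: guarded test bay fixed on the table: plywood base 320 (x) x 360 (y) x 12 mm, two sloping side rails 142 mm either side of the middle, 342 mm tall, a clear window between. Origin: centre of underside; x away from the lip side, z up; may be yawed. The window leans back 40 degrees and travels along (0.643, 0, 0.766) in these axes. Grey kick panel below it, 22 mm behind its face.
- lip_under (a point): middle of the underside of the window's yellow lip, a plate 200 mm wide (y), 8 mm thick, standing 40 mm out square to the window along its lower edge; the point is 20 mm out from the window's face. Axes, moving with the window: x square into the window (forward and down), y left along the lip, z up the slope (its travel). 60 mm of slope below the lip is free at every start.
- sash (a joint): how far the window has been slid up its slope, m: 0 is lowest, 0.16 the top stop. It is counterweighted (weights hidden in the rails): it stays wherever it is left and takes about 3 to 7 N along the slope to move.
- pointer_tip (a point): inner tip (middle of the 4 mm thickness) of the orange pointer bar clamped on the left rail, 118 mm left of the bay's middle: the marked height. Axes parallel to lip_under's; the window is at the mark when the lip's underside is level with this point along z (the slope). The clamp is stiff but can be shoved.
- stop_top (a point): centre of the top of the red stop button, 40 mm across, pointing up on a yellow box 85 x 85 x 55 mm that is fixed to the table at the left or right of the bay.
- stop (a joint): travel of the stop button, m: 0 is out, 0.006 fully pressed; it springs back; fully down takes 6 N.
- cap_mid (a point): middle of the outer face of the blue cover that slopes from the lip's outer edge to the window above it, 200 mm wide, reaching 52 mm up-slope of the lip's underside; because of it the lip cannot be gripped, and it is not to be pushed or gripped. Axes as lip_under.
- multimeter: loose yellow hand multimeter lying flat, 150 x 75 x 35 mm with a knob on top; not part of the job, leave alone. Origin: centre of the underside.
- contactor_a: loose black and grey contactor, 45 x 50 x 67 mm; not part of the job, leave alone. Origin: centre of the underside.
- contactor_b: another such loose contactor; not part of the job, leave alone. Origin: centre of the underside.
- fuse_a: loose white ceramic fuse holder standing up, 44 mm across, 50 mm tall; not part of the job, leave alone. Origin: centre of the underside.
- fuse_b: another such fuse holder; not part of the job, leave alone. Origin: centre of the underside.
- screwdriver: screwdriver with a red handle, lying crosswise in front of the bay, about 200 mm long; not part of the job, leave alone. Origin: on its length, at the underside.
- terminals: loose black terminal strip with brass screws, 120 x 22 x 16 mm; not part of the job, leave alone. Origin: centre of the underside.
Things that resemble listed ones, but are neither listed nor needed, are in the scene too. Of the things shaped like the part that bears stop_top, the yellow one is meant.

How it is judged:
By the outcome, as a careful person would: the job done as asked, in the order asked, and still so for the second after the job is handed in, with the robot touching nothing.
It also fails if it takes over 51 s, if anything falls off the work surface, if the arm or the gripper's body presses on something with over 40 N, if the wrist force passes 120 N, or if a joint passes its speed limit or range.

## Working session

There is one attempt and no reset: what is moved stays moved. The work goes in short steps, Python scripts to look and compute and a tool call to move; the robot and the scene stay as the last step left them, time stands still between calls to the robot, and variables do not carry over. Pictures are saved under pics/ and viewed, about 8 in all and at most 12, crops included, and the job is handed in when it is done.

Besides the shell and the picture viewer there is one more tool, called after ">>>" by a JSON object that holds its "api" and its "payload", one argument or row to a line. servo_tool: Moves the arm, as the interface text tells. Its arguments: {"type":"object","properties":{"plan":{"type":"array"},"force":{"type":"number"}},"required":["plan"]}

```bash
mkdir -p pics; cat > h.py <<'E'
from plant import monitor, eyes, job, robot
import numpy as np, cv2
def snap(n,f): 
    im=eyes.read_camera(n); cv2.imwrite('pics/'+f,im[:,:,::-1]); return im
def proj(n,X):
    c=eyes.camera_info(n); p=np.array(c['R'])@np.array(X,float)+np.array(c['t']).ravel(); p=np.array(c['mtx'])@p; return p[:2]/p[2]
def ray(n,uv):
    c=eyes.camera_info(n); R=np.array(c['R']);t=np.array(c['t']).ravel()
    return -R.T@t, R.T@np.linalg.inv(np.array(c['mtx']))@np.array([uv[0],uv[1],1.])
def onz(n,uv,z):
    o,d=ray(n,uv); return o+d*(z-o[2])/d[2]
E
python3 - <<'E'
from h import *
for n in('side','top'):
    im=snap(n,n+'0.png'); cv2.imwrite(f'pics/{n}0.png',cv2.resize(im[:,:,::-1],(800,600),interpolation=cv2.INTER_CUBIC)); o,d=ray(n,(256,192)); print(n,o.round(3),d.round(3))
s=monitor.read_state();print(s);print(robot.tips_ahead)
E
```

```text
side [-0.141 -1.094  0.896] [ 0.411  0.751 -0.517]
top [0.289 0.063 1.247] [ 0.15   0.008 -0.989]
{'t': 0.1, 'q': array([-1.33238227e+00,  1.31108792e-01,  1.48913232e+00, -4.93074906e-06,
        1.52298703e+00, -8.53978260e-02]), 'dq': array([ 0.00051986, -0.00136923, -0.00223207, -0.00037917, -0.00027617,
        0.00207386]), 'joint_torque': array([ 7.41346703e-04, -5.61341286e+01, -4.93095374e+01,  7.69483019e-02,
        2.90859723e-02, -5.40877772e-05]), 'tool_pos': array([ 0.19081737, -0.56834611,  0.2286994 ]), 'orientation': array([-3.09889733e+00, -5.06160774e-01,  2.03966554e-04]), 'force': array([-0.50240183, -0.16160931,  1.15044641]), 'wrist_torque': array([-0.00623542, -0.00451347, -0.01306451]), 'opening': 0.09302941008890649}
0.011
```

View pics/side0.png

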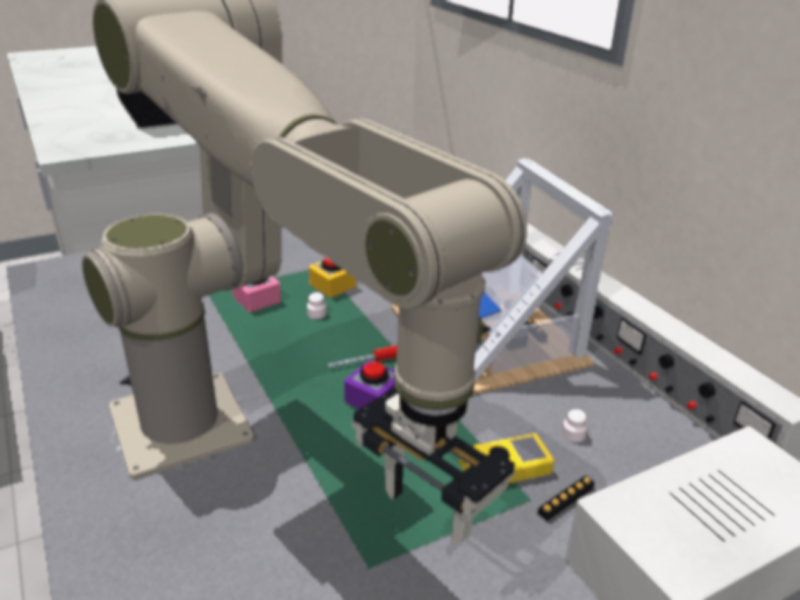

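View pics/top0.png

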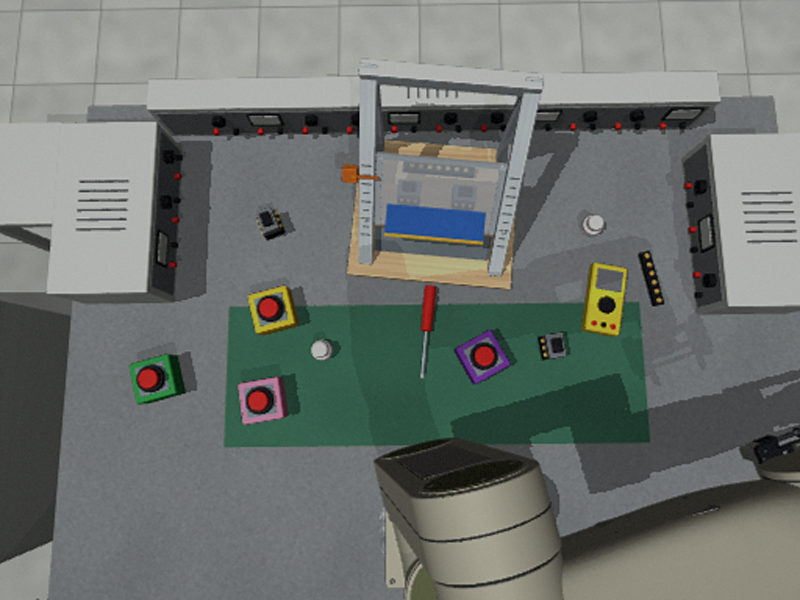

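The top view shows four red buttons: yellow box (270,308), green (150,378), pink (260,400) and purple (484,355). Yellow is the one described. The lip is at about (434,240) and the orange pointer at (350–380,175). In the side view the yellow box is at (332,275). Next is one close crop composite.

```bash
python3 - <<'E'
from h import *
t=eyes.read_camera('top')[:,:,::-1]; s=eyes.read_camera('side')[:,:,::-1]
a=cv2.resize(t[30:190,215:355],None,fx=3.7,fy=3.7,interpolation=cv2.INTER_CUBIC)  # 518x592
b=cv2.resize(t[175:220,150:200],None,fx=5,fy=5,interpolation=cv2.INTER_CUBIC)
c=cv2.resize(s[155:200,190:240],None,fx=5,fy=5,interpolation=cv2.INTER_CUBIC)
im=np.zeros((592,780,3),np.uint8); im[:,:518]=a; im[:225,522:772]=b; im[240:465,522:772]=c
cv2.imwrite('pics/crop1.png',im)
# red/yellow centroid
k=1/1.5625
for z in(.06,.08): print(onz('top',(269.5*k,307.5*k),z).round(4))
for uv in((348,275),(511,289)): print(onz('top',np.array(uv)*k,.012).round(4))
for X in ((.45,.3,.08),): print(proj('side',X))
E
```

```text
[0.4567 0.3468 0.06  ]
[0.4539 0.342  0.08  ]
[0.5334 0.1874 0.012 ]
[ 0.4976 -0.1687  0.012 ]
[215.82775854 169.34661866]
```

View pics/crop1.png

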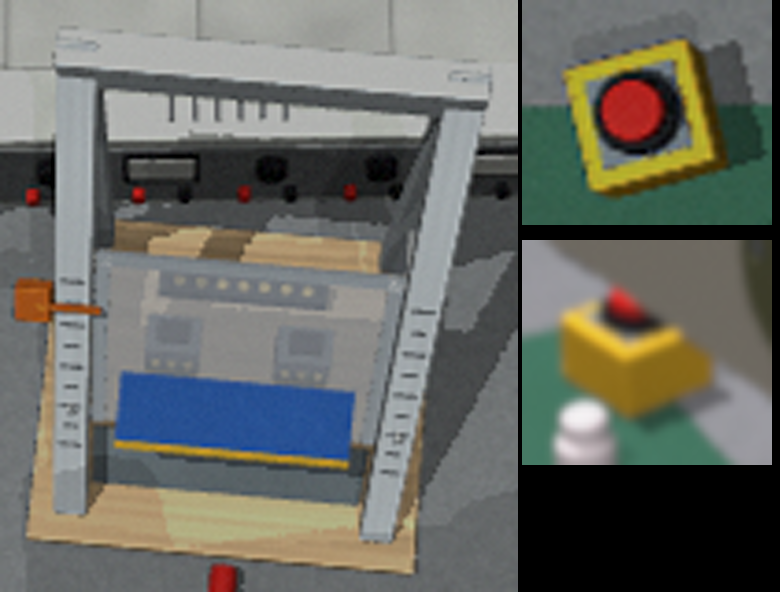

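Yellow box confirmed: the button centre is at crop (633,110) in the top view and (627,298) in the side view.

```bash
cat >> h.py <<'E'
def tri(*obs):
    A=np.zeros((3,3));b=np.zeros(3)
    L=[]
    for n,uv in obs:
        o,d=ray(n,uv);d/=np.linalg.norm(d);P=np.eye(3)-np.outer(d,d);A+=P;b+=P@o;L.append((P,o))
    X=np.linalg.solve(A,b);return X,[np.linalg.norm(P@(X-o))for P,o in L]
E
python3 - <<'E'
from h import *
print(tri(('top',(172.2-.4,197-.4)),('side',(211-.4,166.4-.4))))
for uv in((222.3,175.4),(326.6,184.9)): print(onz('top',np.array(uv)-.4,.012).round(4))
E
```

```text
(array([0.45273777, 0.34761163, 0.07084286]), [np.float64(0.003342413485472022), np.float64(0.0033424134854719363)])
[0.5369 0.1902 0.012 ]
[ 0.4992 -0.1659  0.012 ]
```

>>> {"api": "servo_tool", "payload": {
  "plan": [
    [[1, 40, 50, 0, 0, 0, 0], [1, 40, 50, 0, 0, 0, 0], [1, 40, 50, 0, 0, 0, 0], [1, 40, 50, 0, 0, 0, 0], [1, 40, 50, 0, 0, 0, 0], [1, 30, 50, 0, 0, 0, 0], [1, 20, 50, 0, 0, 0, 0], [1, 10, 50, 0, 0, 0, 0], [1, 0, 50, 0, 0, 0, 0], [1, 0, 50, 0, 0, 0, 0], [1, 0, 50, 0, 0, 0, 0], [1, 0, 50, 0, 0, 0, 0]]
  ]
}}

```text
t: 1.4
tool_pos: [0.4007, -0.0334, 0.2297]
orientation: [3.1, 0.506, 0.001]
force: [1.6, 0.4, -0.3]
opening: 0.0026
```

>>> {"api": "servo_tool", "payload": {
  "plan": [
    [[1, 5, 40, 0, 0, 0, 0], [1, 5, 40, 0, 0, 0, 0], [1, 5, 40, 0, 0, 0, 0], [1, 5, 40, 0, 0, 0, 0], [1, 5, 40, 0, 0, 0, 0], [1, 5, 40, 0, 0, 0, 0], [1, 5, 40, 0, 0, 0, 0], [1, 5, 40, 0, 0, 0, 0], [1, 5, 40, 0, 0, 0, 0], [1, 0, 0, -30, 0, 0, 0], [1, 0, 0, -30, 0, 0, 0], [1, 0, 0, 0, 0, 0, 0]]
  ]
}}

```text
t: 2.6
tool_pos: [0.4432, 0.3234, 0.1645]
orientation: [3.097, 0.507, -0.013]
force: [-1.2, -0.7, -0.8]
opening: 0.0003
```

```bash
python3 - <<'E'
from h import *
print(monitor.read_state()['tool_pos'],monitor.read_state()['force'])
t=eyes.read_camera('top')[:,:,::-1]; s=eyes.read_camera('side')[:,:,::-1]
a=cv2.resize(s[60:260,150:400],None,fx=3.2,fy=3,interpolation=cv2.INTER_CUBIC)
cv2.imwrite('pics/s2.png',a)
E
```

```text
[0.44322579 0.32341559 0.16445927] [-1.16004592 -0.67098986 -0.76360953]
```

View pics/s2.png

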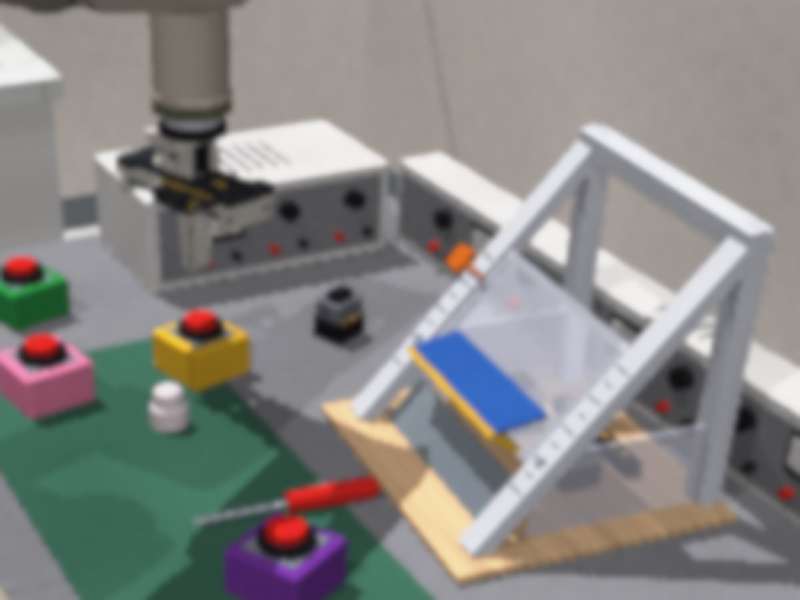

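>>> {"api": "servo_tool", "payload": {
  "plan": [
    [[1, 10, 22, 0, 0, 0, 0], [1, 0, 0, -30, 0, 0, 0], [1, 0, 0, -25, 0, 0, 0], [1, 0, 0, -10, 0, 0, 0], [1, 0, 0, 0, 0, 0, 0], [1, 0, 0, 0, 0, 0, 0]]
  ]
}}

```text
t: 3.3
tool_pos: [0.4573, 0.3471, 0.1067]
orientation: [-3.1, -0.506, -0.004]
force: [1.2, 0.5, -0.4]
opening: 0.0005
```

```bash
python3 - <<'E'
from h import *
S=lambda u,v:('side',(u/3.2+150-.4,v/3+60-.4))
T=lambda u,v:('top',(u/3.7+215-.4,v/3.7+30-.4))
names={'lipL_outer_bot':(T(115,446),S(412,350)),'lipR_outer_bot':(T(348,467),S(504,444)),
'capTL':(T(121,373),S(458,332)),'capTR':(T(354,393),S(545,411)),
'ptr_tip':(T(102,312),S(484,275)),'ptr_block':(T(33,299),S(460,259)),
'baseL':(T(27,538),S(325,407)),'baseR':(T(413,573),S(460,577)),'topL':(T(58,66),S(590,128)),'topR':(T(488,104),S(768,235))}
yaw=-np.arctan2(.0377,.3561); c,s=np.cos(yaw),np.sin(yaw)
x=np.array([c,s,0]);y=np.array([-s,c,0]);z=np.array([0,0,1.])
O=np.array([.51805,.01215,0])+.16*x
print('yaw',yaw,'O',O)
tr=.643*x+.766*z;n=-.766*x+.643*z
for k,v in names.items():
    X,r=tri(*v);d=X-O;print(k,X.round(4),'res',round(r[0],4),'bay',[round(float(q@d),4)for q in(x,y,z)],'slope',round(float(tr@d),4),'out',round(float(n@d),4))
E
```

```text
yaw -0.10547623996086919 O [ 0.67716081 -0.00469492  0.        ]
lipL_outer_bot [0.5984 0.1033 0.1137] res 0.0023 bay [-0.0897, 0.0991, 0.1137] slope 0.0294 out 0.1418
lipR_outer_bot [ 0.5819 -0.0989  0.1062] res 0.0054 bay [-0.0849, -0.1037, 0.1062] slope 0.0268 out 0.1333
capTL [0.6564 0.0985 0.127 ] res 0.0007 bay [-0.0315, 0.1004, 0.127] slope 0.077 out 0.1058
capTR [ 0.6336 -0.0995  0.1348] res 0.0004 bay [-0.0333, -0.0989, 0.1348] slope 0.0819 out 0.1122
ptr_tip [0.6905 0.1109 0.1875] res 0.0013 bay [0.0011, 0.1164, 0.1875] slope 0.1444 out 0.1197
ptr_block [0.701  0.1695 0.1818] res 0.0025 bay [0.0054, 0.1757, 0.1818] slope 0.1427 out 0.1128
baseL [0.5401 0.1904 0.0039] res 0.0016 bay [-0.1569, 0.1796, 0.0039] slope -0.0979 out 0.1227
baseR [ 0.5011 -0.1672  0.0083] res 0.0011 bay [-0.158, -0.1802, 0.0083] slope -0.0953 out 0.1264
topL [0.8249 0.1338 0.3366] res 0.0046 bay [0.1323, 0.1533, 0.3366] slope 0.343 out 0.1151
topR [ 0.7945 -0.1788  0.3347] res 0.0078 bay [0.135, -0.1608, 0.3347] slope 0.3432 out 0.1118
```

>>> {"api": "servo_tool", "payload": {
  "plan": [
    [[1, -2, -1, -10, 0, 0, 0], [1, 0, 0, -8, 0, 0, 0], [1, 0, 0, -4, 0, 0, 0], [1, 0, 0, 0, 0, 0, 0], [1, 0, 0, 0, 0, 0, 0]]
  ]
}}

```text
t: 3.8
tool_pos: [0.4546, 0.3459, 0.0832]
orientation: [-3.1, -0.506, -0.001]
force: [-0.5, -0.5, 4.1]
opening: 0.0005
```

>>> {"api": "servo_tool", "payload": {
  "plan": [
    [[1, 0, 0, -3, 0, 0, 0], [1, 0, 0, 0, 0, 0, 0], [1, 0, 0, 0, 0, 0, 0]]
  ]
}}

```text
t: 4.1
tool_pos: [0.4548, 0.3461, 0.0821]
orientation: [-3.1, -0.507, -0.002]
force: [-6.5, -5.0, 19.3]
opening: 0.0001
```

The button bottomed out at 19 N with the motion blocked. Next I release it and compute the approach.

>>> {"api": "servo_tool", "payload": {
  "plan": [
    [[1, 0, 0, 20, 0, 0, 0], [1, 0, 0, 40, 0, 0, 0], [1, 0, 0, 40, 0, 0, 0], [1, 0, 0, 40, 0, 0, 0], [1, 0, 0, 0, 0, 0, 0]]
  ]
}}

```text
t: 4.6
tool_pos: [0.457, 0.3475, 0.2269]
orientation: [-3.096, -0.506, -0.015]
force: [1.3, 0.3, 1.1]
opening: 0.0007
```

```bash
cat >> h.py <<'E'
from scipy.spatial.transform import Rotation as Ro
yaw=-.1055; c_,s_=np.cos(yaw),np.sin(yaw)
bx=np.array([c_,s_,0]);by=np.array([-s_,c_,0]);bz=np.array([0,0,1.])
O=np.array([.6772,-.0047,0])
tr=.643*bx+.766*bz;nn=-.766*bx+.643*bz
Rt=np.c_[np.cross(-by,-nn),-by,-nn]
def goal(sl,out,lat=0): return O+tr*sl+nn*out+by*lat
def rep():
    s=monitor.read_state();p=s['tool_pos'];d=p-O;R=Ro.from_rotvec(s['orientation'])
    print('t',round(s['t'],2),'p',p.round(4),'slope',round(tr@d,4),'out',round(nn@d,4),'lat',round(by@d,4),'F',s['force'].round(1),'Fslope',round(tr@s['force'],1),'Fn',round(nn@s['force'],1),'rot to goal',(Ro.from_matrix(Rt)*R.inv()).as_rotvec().round(3))
E
python3 - <<'E'
from h import *
rep(); print(goal(-.005,.319),goal(-.005,.219),goal(-.005,.119),(nn*1000).round(),(tr*1000).round())
E
```

```text
t 4.6 p [0.457  0.3475 0.2269] slope 0.0091 out 0.3421 lat 0.3271 F [1.3 0.3 1.1] Fslope 1.7 Fn -0.2 rot to goal [ 0.092 -0.864 -0.403]
[0.43100748 0.02137011 0.201287  ] [0.50718158 0.01330379 0.136987  ] [0.58335569 0.00523747 0.072687  ] [-762.   81.  643.] [639. -68. 766.]
```

>>> {"api": "servo_tool", "payload": {
  "plan": [
    [[1, -3, -33, 0, 0.009, -0.086, -0.04], [1, -3, -33, 0, 0.009, -0.086, -0.04], [1, -3, -33, 0, 0.009, -0.086, -0.04], [1, -3, -33, 0, 0.009, -0.086, -0.04], [1, -3, -33, 0, 0.009, -0.086, -0.04], [1, -3, -33, 0, 0.009, -0.086, -0.04], [1, -3, -33, 0, 0.009, -0.086, -0.04], [1, -3, -33, 0, 0.009, -0.086, -0.04], [1, -3, -33, 0, 0.009, -0.086, -0.04], [1, -3, -33, 0, 0.009, -0.086, -0.04], [1, 0, 0, -10, 0, 0, 0], [1, 0, 0, 0, 0, 0, 0]]
  ]
}}

```text
t: 5.8
tool_pos: [0.5103, 0.056, 0.2036]
orientation: [2.814, -0.175, 1.173]
force: [-0.1, -0.8, -0.1]
opening: 0.0004
```

```bash
python3 -c "
from h import *
rep()"
```

```text
t 5.8 p [0.5103 0.056  0.2036] slope 0.0451 out 0.2629 lat 0.0428 F [-0.1 -0.8 -0.1] Fslope -0.1 Fn -0.1 rot to goal [ 0.027 -0.084  0.036]
```

>>> {"api": "servo_tool", "payload": {
  "plan": [
    [[1, -5, -10, -13, 0.007, -0.021, 0.009], [1, -5, -10, -14, 0.007, -0.021, 0.009], [1, -5, -11, -14, 0.007, -0.021, 0.009], [1, -5, -10, -13, 0.006, -0.021, 0.009], [1, 0, 0, 0, 0, 0, 0], [1, 0, 0, 0, 0, 0, 0]]
  ]
}}

```text
t: 6.4
tool_pos: [0.5453, 0.0323, 0.1753]
orientation: [2.822, -0.163, 1.222]
force: [-1.1, -0.0, -0.4]
opening: 0.0005
```

```bash
python3 -c "
from h import *
rep()
t=eyes.read_camera('top')[:,:,::-1]; s=eyes.read_camera('side')[:,:,::-1]
a=cv2.resize(s[110:260,200:350],None,fx=2.6,fy=3,interpolation=cv2.INTER_CUBIC)
b=cv2.resize(t[80:230,210:360],None,fx=2.6,fy=3,interpolation=cv2.INTER_CUBIC)
cv2.imwrite('pics/s3.png',np.hstack([a,b]))
"
```

```text
t 6.4 p [0.5453 0.0323 0.1753] slope 0.0474 out 0.2161 lat 0.023 F [-1.1 -0.  -0.4] Fslope -1.0 Fn 0.6 rot to goal [ 0.009 -0.055  0.017]
```

View pics/s3.png

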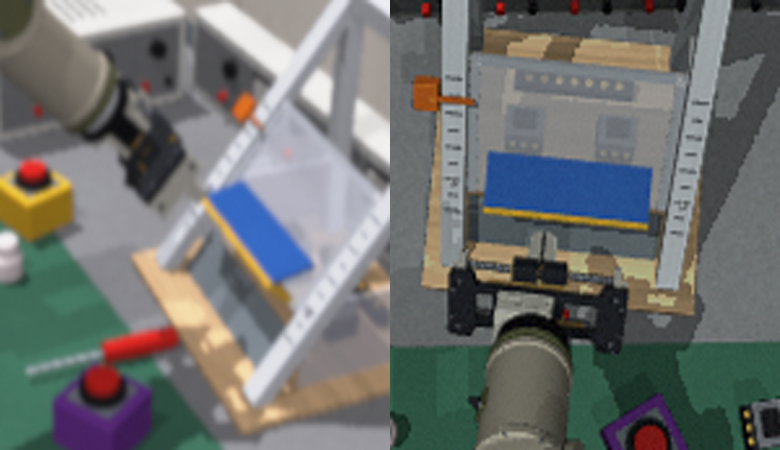

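The picture shows the hand in front of the bay, pointing at the window with the tips at right-hand crop (545,240), left of centre. x did not follow the command, so I'm checking the joints.

```bash
python3 -c "
from h import *
print(monitor.read_state()['q'].round(3))"
```

```text
[ 0.063 -0.736  2.498 -0.264  0.585  1.908]
```

>>> {"api": "servo_tool", "payload": {
  "plan": [
    [[1, 0, 0, 0, 0, 0, 0]]
  ]
}}

```text
t: 6.6
tool_pos: [0.5461, 0.0326, 0.1768]
orientation: [2.82, -0.162, 1.227]
force: [0.5, 0.1, 0.0]
opening: 0.0005
```

The elbow is at its range limit (q3 = 2.50). The working pose lower down is farther from the shoulder, so I'll descend straight with the tips still outside the lip edge.

>>> {"api": "servo_tool", "payload": {
  "plan": [
    [[1, 0, -6, -15, 0, 0, 0], [1, 0, -6, -15, 0, 0, 0], [1, 0, -6, -15, 0, 0, 0], [1, 0, -6, -15, 0, 0, 0], [1, 0, 0, -15, 0, 0, 0], [1, 0, 0, 0, 0, 0, 0], [1, 0, 0, 0, 0, 0, 0]]
  ]
}}

```text
t: 7.3
tool_pos: [0.5633, 0.0115, 0.106]
orientation: [2.825, -0.167, 1.203]
force: [0.4, -0.6, 0.4]
opening: 0.0006
```

```bash
python3 -c "
from h import *
rep();print(monitor.read_state()['q'].round(3))"
```

```text
t 7.3 p [0.5633 0.0115 0.106 ] slope 0.0073 out 0.1562 lat 0.0042 F [ 0.4 -0.6  0.4] Fslope 0.6 Fn -0.2 rot to goal [ 0.011 -0.068  0.021]
[-0.006 -0.508  2.497 -0.282  0.364  1.905]
```

>>> {"api": "servo_tool", "payload": {
  "plan": [
    [[1, 0, -1, -10, 0, 0, 0], [1, 5, -1, -6, 0.003, -0.017, 0.005], [1, 5, -1, -6, 0.003, -0.017, 0.005], [1, 5, -1, -6, 0.003, -0.017, 0.005], [1, 5, -1, -6, 0.003, -0.017, 0.005], [1, 0, 0, 0, 0, 0, 0], [1, 0, 0, 0, 0, 0, 0]]
  ]
}}

```text
t: 8.0
tool_pos: [0.5857, 0.0065, 0.0728]
orientation: [2.804, -0.151, 1.306]
force: [0.2, -0.6, -0.4]
opening: 0.001
```

```bash
python3 -c "
from h import *
rep();print(monitor.read_state()['q'].round(3))
s=eyes.read_camera('side')[:,:,::-1];t=eyes.read_camera('top')[:,:,::-1]
a=cv2.resize(s[140:240,230:330],None,fx=4,fy=5,interpolation=cv2.INTER_CUBIC)
b=cv2.resize(t[120:220,230:330],None,fx=4,fy=5,interpolation=cv2.INTER_CUBIC)
cv2.imwrite('pics/s4.png',np.hstack([a,b]))"
```

```text
t 8.0 p [0.5857 0.0065 0.0728] slope -0.0035 out 0.1174 lat 0.0015 F [ 0.2 -0.6 -0.4] Fslope -0.2 Fn -0.4 rot to goal [-0.001 -0.001  0.002]
[-0.048 -0.337  2.495 -0.38   0.121  1.987]
```

View pics/s4.png

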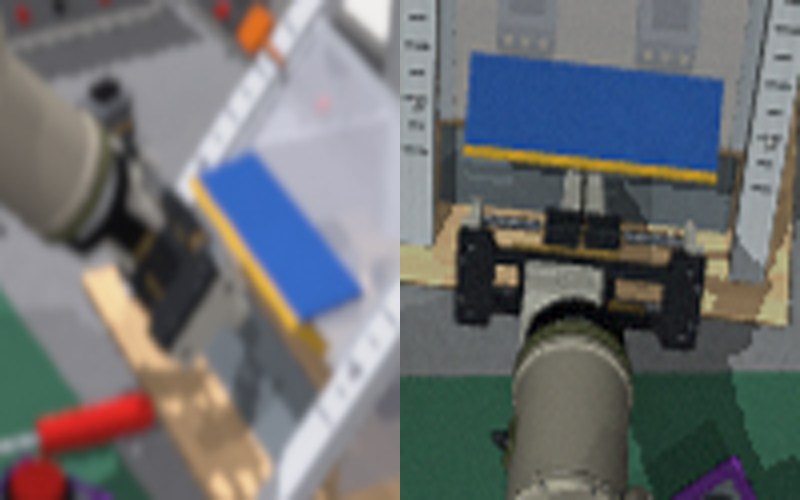

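The fingers sit beneath the yellow lip, with the tips going under it at right crop (580,175), clear of the blue cover. Now I push up the slope.

>>> {"api": "servo_tool", "payload": {
  "plan": [
    [[1, 4, -0.4, 5, 0, 0, 0], [1, 4, -0.4, 5, 0, 0, 0], [1, 4, -0.4, 5, 0, 0, 0], [1, 4, -0.4, 5, 0, 0, 0], [1, 4, -0.4, 5, 0, 0, 0], [1, 0, 0, 0, 0, 0, 0]]
  ]
}}

```text
t: 8.7
tool_pos: [0.6057, 0.0046, 0.0973]
orientation: [2.805, -0.151, 1.306]
force: [-1.1, 1.0, -1.2]
opening: 0.0004
```

```bash
python3 -c "
from h import *
rep();print(monitor.read_state()['q'].round(3))"
```

```text
t 8.7 p [0.6057 0.0046 0.0973] slope 0.0282 out 0.1178 lat 0.0017 F [-1.1  1.  -1.2] Fslope -1.6 Fn 0.2 rot to goal [-0.001 -0.001  0.002]
[-0.052 -0.335  2.437 -0.244  0.174  1.848]
```

>>> {"api": "servo_tool", "payload": {
  "plan": [
    [[1, 4, -0.4, 5, 0, 0, 0], [1, 4, -0.4, 5, 0, 0, 0], [1, 4, -0.4, 5, 0, 0, 0], [1, 4, -0.4, 5, 0, 0, 0], [1, 4, -0.4, 5, 0, 0, 0]]
  ]
}}

```text
t: 9.2
tool_pos: [0.6256, 0.0024, 0.122]
orientation: [2.805, -0.151, 1.305]
force: [0.8, 0.3, -6.1]
opening: 0.0004
```

```bash
python3 -c "
from h import *
rep()
s=eyes.read_camera('side')[:,:,::-1];t=eyes.read_camera('top')[:,:,::-1]
a=cv2.resize(s[140:240,230:330],None,fx=4,fy=5,interpolation=cv2.INTER_CUBIC)
b=cv2.resize(t[90:190,230:330],None,fx=4,fy=5,interpolation=cv2.INTER_CUBIC)
cv2.imwrite('pics/s5.png',np.hstack([a,b]))"
```

```text
t 9.2 p [0.6256 0.0024 0.122 ] slope 0.06 out 0.1183 lat 0.0016 F [ 0.8  0.3 -6.1] Fslope -4.2 Fn -4.5 rot to goal [-0.001 -0.001  0.002]
```

View pics/s5.png

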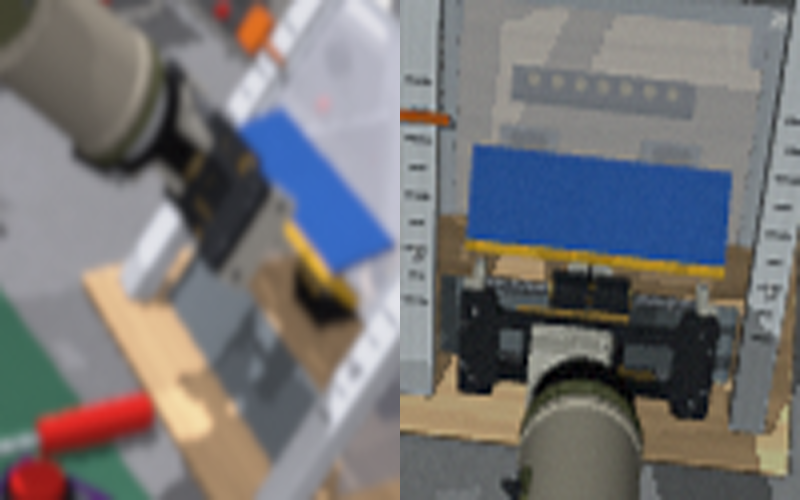

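The window is sliding with the fingers: the lip's left corner is at right crop (467,250) and the right one at (724,276). The cover is untouched. I'm fitting the slope values in the top view.

```bash
python3 - <<'E'
from h import *
from scipy.optimize import brentq
def sl(uv,out,lat,n='top'): # match the row
    return brentq(lambda s:proj(n,goal(s,out,lat))[1]-uv[1],-.1,.3)
k=.4
print('init L,R',[round(sl((0,v/3.7+30-k),.138,l),4)for v,l in((446,.1),(467,-.1))])
print('now L,R',[round(sl((0,v/5+90-k),.138,l),4)for v,l in((250,.1),(276,-.1))])
print('ptr',round(sl((0,312/3.7+30-k),.118,.118),4),round(sl((0,121/5+90-k),.118,.118),4))
print('proj ptr u',proj('top',goal(.144,.118,.118)), 102/3.7+215-k,450/4-100+230-k)
print('side ptr',proj('side',goal(.144,.118,.118)),484/3.2+150-k,275/3+60-k)
E
```

```text
init L,R [0.024, 0.0236]
now L,R [0.0641, 0.0659]
ptr 0.1418 0.1422
proj ptr u [241.86981461 113.27421138] 242.16756756756754 242.1
side ptr [300.52642735 151.48119218] 300.85 151.26666666666668
```

>>> {"api": "servo_tool", "payload": {
  "plan": [
    [[1, 4, -0.4, 4.8, 0, 0, 0], [1, 4, -0.4, 4.8, 0, 0, 0], [1, 4, -0.4, 4.8, 0, 0, 0], [1, 4, -0.4, 4.8, 0, 0, 0], [1, 4, -0.4, 4.8, 0, 0, 0], [1, 4, -0.4, 4.8, 0, 0, 0], [1, 4, -0.4, 4.8, 0, 0, 0], [1, 4, -0.4, 4.8, 0, 0, 0], [1, 4, -0.4, 4.8, 0, 0, 0], [1, 4, -0.4, 4.8, 0, 0, 0], [1, 2, -0.2, 2.4, 0, 0, 0], [1, 0, 0, 0, 0, 0, 0]]
  ]
}}

```text
t: 10.5
tool_pos: [0.6685, -0.0017, 0.1739]
orientation: [2.803, -0.151, 1.309]
force: [-1.8, -2.0, -1.2]
opening: 0.0004
```

```bash
python3 -c "
from h import *
rep()
s=eyes.read_camera('side')[:,:,::-1];t=eyes.read_camera('top')[:,:,::-1]
a=cv2.resize(s[120:220,250:350],None,fx=4,fy=6,interpolation=cv2.INTER_CUBIC)
b=cv2.resize(t[70:170,230:330],None,fx=4,fy=6,interpolation=cv2.INTER_CUBIC)
cv2.imwrite('pics/s6.png',np.hstack([a,b]))"
```

```text
t 10.5 p [ 0.6685 -0.0017  0.1739] slope 0.1274 out 0.1187 lat 0.002 F [-1.8 -2.  -1.2] Fslope -2.0 Fn 0.4 rot to goal [-0.001  0.001  0.002]
```

View pics/s6.png

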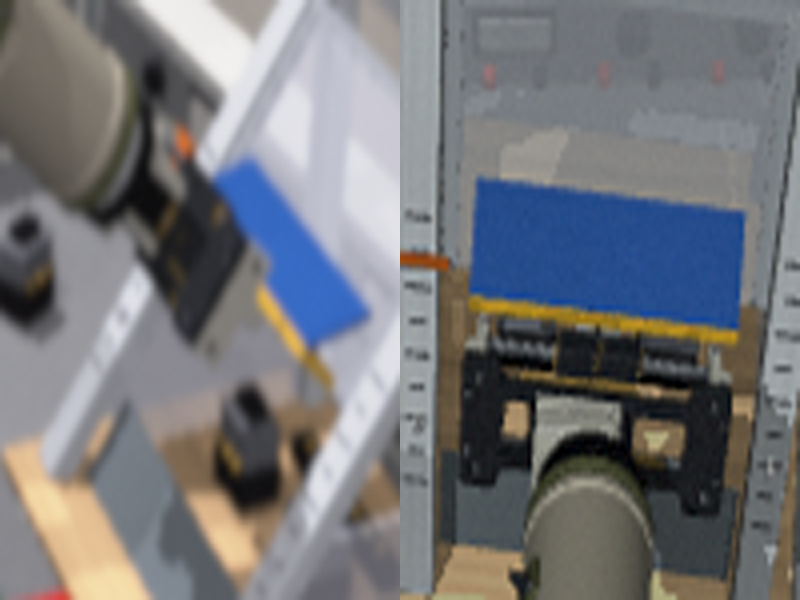

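The lip's bottom edge is now at right crop (470,309) on the left and (738,343) on the right. The pointer tip is at (448,264).

```bash
python3 - <<'E'
from h import *
from scipy.optimize import brentq
sl=lambda v,out,lat: brentq(lambda s:proj('top',goal(s,out,lat))[1]-v,-.1,.3)
k=.4
for o in(.133,.138): print('now L,R',[round(sl(v/6+70-k,o,l),4)for v,l in((309,.1),(343,-.1))])
print('ptr',round(sl(264/6+70-k,.118,.118),4))
for s in(.13,.135,.142): print(s,proj('top',goal(s,.118,.1)),proj('side',goal(s,.138,-.1)))
E
```

```text
now L,R [0.1275, 0.1278]
now L,R [0.1304, 0.1309]
ptr 0.1429
0.13 [247.60530702 117.85670588] [325.05286168 181.41756716]
0.135 [247.66724446 116.41161319] [326.08988226 180.17144282]
0.142 [247.75456927 114.37419564] [327.54396046 178.42416579]
```

>>> {"api": "servo_tool", "payload": {
  "plan": [
    [[1, 3, -0.3, 3.5, 0, 0, 0], [1, 3, -0.3, 3.5, 0, 0, 0], [1, 0, 0, 0, 0, 0, 0], [1, 0, 0, 0, 0, 0, 0]]
  ]
}}

```text
t: 11.0
tool_pos: [0.6738, -0.002, 0.1799]
orientation: [2.804, -0.151, 1.308]
force: [-0.5, 0.8, -1.2]
opening: 0.0006
```

```bash
python3 -c "
from h import *
rep();print(monitor.read_state()['q'].round(3))"
```

```text
t 11.0 p [ 0.6738 -0.002   0.1799] slope 0.1355 out 0.1185 lat 0.0023 F [-0.5  0.8 -1.2] Fslope -1.3 Fn -0.4 rot to goal [-0.001  0.     0.001]
[-0.06  -0.278  2.219 -0.109  0.331  1.705]
```

>>> {"api": "servo_tool", "payload": {
  "plan": [
    [[1, -6, 0.7, -8, 0, 0, 0], [1, -15, 1.5, 13, 0, 0, 0], [1, -15, 1.5, 13, 0, 0, 0], [1, -15, 1.5, 13, 0, 0, 0], [1, -10, 1, 8, 0, 0, 0], [1, -10, 0, 5, 0, 0.08, 0], [1, -10, 0, 5, 0, 0.08, 0], [1, -10, 0, 5, 0, 0.08, 0]]
  ]
}}

```text
t: 11.8
tool_pos: [0.5821, 0.004, 0.2344]
orientation: [2.93, -0.141, 0.957]
force: [0.4, -1.1, 1.0]
opening: 0.0003
```

```bash
python3 -c "
from h import *
rep();print(monitor.read_state()['q'].round(3))"
```

```text
t 11.8 p [0.5821 0.004  0.2344] slope 0.1182 out 0.2239 lat -0.0014 F [ 0.4 -1.1  1. ] Fslope 1.1 Fn 0.3 rot to goal [-0.001 -0.241  0.002]
[-0.047 -0.511  2.17  -0.071  0.853  1.649]
```

Clear of the lip. Rotating back to pointing down, retreating and moving left for a free view.

>>> {"api": "servo_tool", "payload": {
  "plan": [
    [[1, -20, 10, 5, 0, 0.09, 0], [1, -20, 20, 5, 0, 0.09, 0], [1, -20, 35, 5, 0, 0.09, 0], [1, -15, 40, 0, 0, 0.09, 0], [1, -10, 40, 0, 0, 0.09, 0], [1, -10, 40, 0, 0, 0.09, 0], [1, -10, 40, 0, 0, 0.08, 0], [1, -10, 40, 0, 0, 0, 0], [1, 0, 40, 0, 0, 0, 0], [1, 0, 40, 0, 0, 0, 0], [1, 0, 0, 0, 0, 0, 0], [1, 0, 0, 0, 0, 0, 0]]
  ]
}}

```text
t: 13.0
tool_pos: [0.4674, 0.3497, 0.2479]
orientation: [3.058, -0.105, 0.019]
force: [0.0, 0.4, -1.2]
opening: 0.0004
```

```bash
python3 -c "
from h import *
rep()
s=eyes.read_camera('side')[:,:,::-1];t=eyes.read_camera('top')[:,:,::-1]
cv2.imwrite('pics/side_end.png',s);cv2.imwrite('pics/top_end.png',t)
a=cv2.resize(s[110:210,260:360],None,fx=4,fy=6,interpolation=cv2.INTER_CUBIC)
b=cv2.resize(t[70:170,230:330],None,fx=4,fy=6,interpolation=cv2.INTER_CUBIC)
cv2.imwrite('pics/s7.png',np.hstack([a,b]))"
```

```text
t 13.0 p [0.4674 0.3497 0.2479] slope 0.0317 out 0.3478 lat 0.3303 F [ 0.   0.4 -1.2] Fslope -0.9 Fn -0.7 rot to goal [ 0.001 -0.86   0.001]
```

View pics/s7.png

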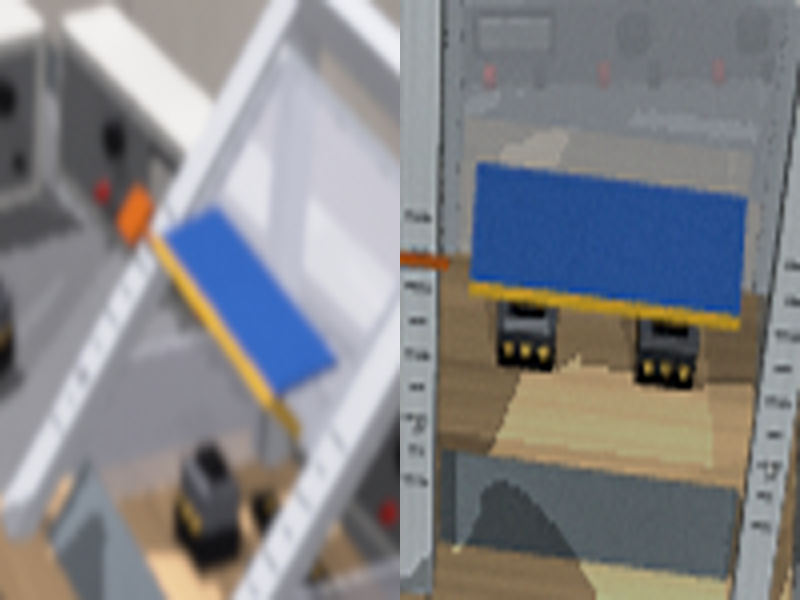

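Lip outer bottom edge: top view (470,296) and (739,330), side view (152,240) and (272,403). Cap top edge: top view (478,163) and (747,198), side view (213,207) and (337,360).

```bash
python3 - <<'E'
from h import *
from scipy.optimize import brentq
S=lambda u,v:('side',(u/4+260-.4,v/6+110-.4)); T=lambda u,v:('top',((u-400)/4+230-.4,v/6+70-.4))
for k,a,b in(('lipL',T(470,296),S(152,240)),('lipR',T(739,330),S(272,403)),('capL',T(478,163),S(213,207)),('capR',T(747,198),S(337,360))):
    X,r=tri(a,b);d=X-O;print(k,'slope',round(tr@d,4),'out',round(nn@d,4),'lat',round(by@d,4),'res',round(r[0],4))
f=lambda uv,out,lat: round(brentq(lambda s:proj(uv[0],goal(s,out,lat))[1]-uv[1][1],-.1,.3),4)
print('toponly lip',f(T(470,296),.138,.1),f(T(739,330),.138,-.1),'cap',f(T(478,163),.108,.1),f(T(747,198),.108,-.1),'initcap',[f(('top',(0,v/3.7+29.6)),.108,l)for v,l in((373,.1),(393,-.1))])
print('ptr',f(T(448,264),.118,.118))
E
```

```text
lipL slope 0.1443 out 0.148 lat 0.0989 res 0.0005
lipR slope 0.1448 out 0.145 lat -0.1015 res 0.002
capL slope 0.1929 out 0.1086 lat 0.0999 res 0.0026
capR slope 0.1944 out 0.1084 lat -0.0998 res 0.0008
toponly lip 0.1378 0.1384 cap 0.1952 0.1951 initcap [0.0791, 0.0797]
ptr 0.1429
```

The estimates put the lip underside at 0.138–0.145 (mostly 0.142–0.143) and the pointer at 0.142–0.144, so it is within tolerance. One last look at the scene as a whole before handing in.

```bash
python3 -c "
import cv2,numpy as np
s=cv2.imread('pics/side_end.png');t=cv2.imread('pics/top_end.png')
cv2.imwrite('pics/fin.png',np.hstack([cv2.resize(s,(400,300)),cv2.resize(t,(400,300))]))"
```

```text
(no output)
```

View pics/fin.png

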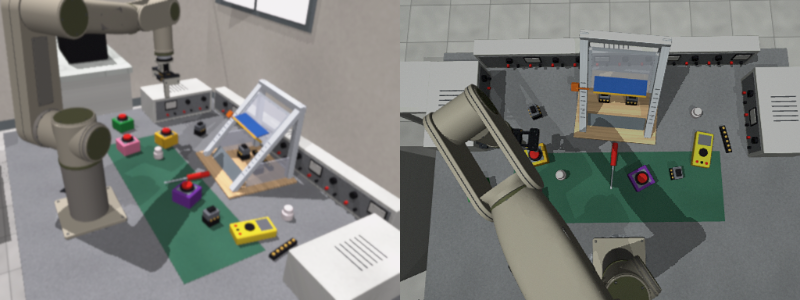

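The loose items are where they were, the robot is clear high above the yellow button at about left (165,80), and the window is at the pointer. Handing in.

```bash
python3 -c "
from h import *
rep();job.close_job()"
```

```text
t 13.1 p [0.4677 0.3483 0.2484] slope 0.0325 out 0.3478 lat 0.329 F [-0.7 -0.   0.6] Fslope 0.0 Fn 1.0 rot to goal [-0.    -0.86   0.003]
the job is handed in; nothing more can be done
```

I pressed the yellow-box stop button to its end stop and released it. Then I slid the window up with the shut fingers under the yellow lip, backed out and handed in at about 13 s of robot time.

- **Button:** it took 19 N and stopped moving, against 6 N for fully down. I lifted straight off it. I saw it standing out in the final view but did not measure it.
- **Lip height:** most camera estimates put the underside at 0.142–0.145 m along the slope, with the pointer at 0.142–0.144 m. The finger position at contact suggests about 0.143 m. One top-view-only estimate disagreed, at 0.138 m. That is about 5 mm low, still inside 8 mm, and probably comes from the distance from the window I assumed for the lip's edge.
- **Surroundings:** the pointer stayed at the same image position. The loose things looked unmoved, judged by eye only, and the blue cover was not pushed. The robot finished clear, with the force reading at noise level.
- **Arm limit:** during the approach the elbow reached its range limit, so some moves fell short. I went in lower instead.

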